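# Drive the taper key home between pump rotor and shaft

### The job

Take the taper key with the big square head out of the white rack and put it, narrow end first, into the keyway between the shaft and the rotor hub on the sloping pump drive, with its straight side against the shaft. Hold it in line with the shaft until it grips, and press or tap it down until the hub is tight, that is, has been shifted as far as it will go, and leave the key standing there. Leave the small round-headed key in the rack and do not knock over or push about the other things on the bench.

Things in the scene. Friction and masses are not known exactly. Their poses are not given: they have to be found in the camera images.
- key: The taper key to fit: steel, loose, 76 mm long, 0.11-0.23 kg. Origin: centre of its narrow end's face; z runs to the head (up in the rack, lean under 2 deg). Stem z 0-52 mm, 20 mm wide along x; straight side at y = -2.5 mm; other side tapers 1:6, y = +2.5 mm at the narrow end to +11.2 mm under the head. Starts in either rack socket, narrow end 8 mm above the bench.
- key_head (a point): Centre of the top of the key's square head, at x 0, y 5.5, z 76 mm in the key's frame, same axes. The head is 24 mm tall (key z 52 to 76 mm), 22 mm along x and 20 mm along y (key y -4.5 to +15.5 mm); it may be gripped across x or y. With the key home, its underside stands 12 mm above the hub's top.
- spare: A smaller taper key, plain steel, 62 mm long, stem 12 mm wide, with a round head 18 mm across and 20 mm tall. Same axes and origin as the key. It stands in the other socket of the rack and stays there.
- rack: White plastic rack, fixed, 124 mm (x) by 50 mm (y) by 40 mm high, origin at the centre of its underside. Two tapered sockets, 24 mm wide (x) and 32 mm deep, lie at x = -38 and +38 mm; openings 12 mm across y. The keys stand in them, their axes parallel to the rack's. Lift a key straight up 35 mm or more to free it.
- keyway (a point): Mouth of the keyway, level with the tops of hub and shaft: in the plane of the shaft's flat side, mid-width. z: out along the shaft, 30 deg from vertical, leaning to the drive's low front; y: level, from the flat to the hub's inner face; x: up the slope. The key goes in with its x, y, z parallel to these. Keyway x -12 to +12 mm, flared to +-16.5 at the mouth; the flat is y = 0, its top 6 mm bevelled 4 mm.
- hub (a joint): Shift of the hub along the keyway's y, m: 0 loose (held by a spring, 1 N/mm, 1 N preload), 0.004 tight, its stop. Inner face tapers 1:6 like the key: at 0, y = 6.8 mm at 5 mm below the mouth, 1.0 mm at 40 mm; rim flared to y = 11.8 mm. The key enters freely 16 mm, then is driven 24 mm more (2-10 N, then a hard stop), 1 mm of shift per 6 mm; home: 40 mm deep. Let go before 30 mm it sags down the slope; deeper it stays put.
- drive: Fixed ivory pump drive; origin at the centre of its underside, 160 mm (x) by 170 mm (y), top sloping 30 deg: 39 mm high at the front (-x, towards the robot within 0.3 rad of yaw), 131 mm at the back. On the slope stands the locked steel shaft in the grey metal rotor hub, 64 by 72 mm and 44 mm tall, with four white rollers at its corners; nothing on the drive rises past the hub's top.
- dish: Shallow glass dish, 90 mm across, 18 mm high, loose on the bench; origin at the centre of its underside.
- vial: Amber glass vial with white cap, 32 mm across and 70 mm tall, standing loose on the bench; origin at the centre of its underside.
- mouse: Black round computer mouse, 62 mm across, 34 mm high, loose on the bench; origin at the centre of its underside.
- roller: Spare white plastic roller, 18 mm across and 34 mm tall, standing loose on the bench; origin at the centre of its underside.

How it is judged (in metres and radians):
At the end, for the whole second after the job is handed in: Hub shifted over 3.2 mm of its 4 mm; key still in the keyway, narrow end over 33 mm below the mouth (home: 40 mm), within 6 mm of the keyway's middle, its origin within 6 mm of the shaft's flat, its axis within 0.13 rad of the shaft's (value of joint hub above 0.0032 m and z of key in the frame of keyway between -0.046 and -0.033 m and x of key in the frame of keyway between -0.006 and 0.006 m and y of key in the frame of keyway between 0 and 0.006 m and angle between the z axis of key and the z axis of keyway, either way round below 0.13 rad and linear speed of key below 0.01 m/s); the robot touches nothing.
It fails at once if the spare key is taken out of or knocked in its socket (moved over 20 mm) (distance of spare from where it was at the start of the episode above 0.02 m).
It fails at once if a bystander (dish, vial, mouse or roller) is pushed over 30 mm or knocked over (distance of any of dish, vial, mouse, roller from where it was at the start of the episode above 0.03 m or angle between any of vial, roller's own z axis and vertical above 0.7 rad).
It also fails if it takes over 48 s, if anything falls off the work surface, if the arm or the gripper's body presses on something with over 40 N, if the wrist force passes 120 N, or if a joint passes its speed limit or range.

### The arm

A 6-joint arm with a two-finger parallel gripper is mounted at the origin on the work surface. World frame = base frame: x ahead of the robot, y to its left, z up, the work surface at z = 0. Lengths are in mm, angles in rad, forces in N, time in s.
With the tool pointing down it reaches from about 275 to 750 mm from the base axis. Payload 10.2 kg.
Tool frame: the origin (TCP) lies at the very end of the fingers, on their centre line; the grasp point (between the pads) lies 19 mm behind it; x points along the fingers, y is the direction in which the jaws open and shut, and the axes are right-handed (so a half turn about x gives the same grasp; the last joint's range is limited). The gripper opens to 85 mm and grips with 20 to 120 N. Pads are 22 mm wide; open, the fingers measure 114 mm over their backs; the gripper's body (76 mm by 85 mm) begins 54 mm behind the grasp point. The pads swing forward as they close: fully open they stand 13 mm farther back than shut.
Start: joints at [0.976, 0.313, 1.498, -0, 1.331, -0.223], TCP at [190.742, 489.131, 231.294] pointing down, gripper open.
Joint ranges: [-2.94, 2.94], [-0.97, 2.17], [0.19, 2.56], [-1.23, 4.37], [0.02, 3.11], [-2.88, 2.88]. Speed limits (rad/s): [2.39, 2.39, 3.01, 3.14, 3.14, 3.14].

### API

Orientations are given as a unit quaternion [w, x, y, z].
In Python, from rig import ctrl, viewer, finish_job gives the robot as it stands.
- The arm moves only by the tool carry_out, never from a script. Its argument "targets" is a list of rows, each an object of numbers: "x", "y", "z": the shift along the world's x, y, z in m; "ax", "ay", "az": the turn, a rotation vector about the world's x, y, z in rad; "hand": the opening, from -1 (shut) to 1 (fully open). A call has 1 to 5 rows; each row is the pose to reach, as a shift and turn from the pose commanded when the call began; what a row does not reach only later rows make up. A row lasts 1/8 s, in which the tool goes at most 62.5 mm and 10.7 degrees, less where a joint would pass 70% of its speed; a pose out of reach is approached as far as the arm can. A call with a gripper value outside its range is refused whole. The fingers move at their own pace and stop on an object; "grip_force" is the grip in N (left out, the last holds). Time passes only in rows, so rows that repeat a pose let the fingers close. It gives the time, the measured TCP pose, the force and the opening at its end, in the units of the state.
- ctrl.sense(): the state, without advancing time (a new reading comes with each control period).
- viewer.capture(name): name is "scene" or "top" or "wrist"; returns the picture (420x560x3 uint8, blue, green, red); there is no depth.
- viewer.camera_info(name): a dict with "fx", "fy", "cx", "cy" (pixels), "R" (3x3) and "t" (3): a world point X has camera coordinates R X + t. Camera axes: x right, y down, z forward; pixel columns grow to the right and rows downward; lengths in mm; the calibration is good to about 2 mm. A picture is of the moment at which its call begins: read the wrist's pose just before it. camera_info takes no time and is no camera call; for the wrist camera it gives the pose at the moment of the call.
- finish_job(): hands the job in, once; it reports no verdict.
The state is a dict: "time_s": time; "joints": joint angles; "dq": joint speeds; "tau": joint torques, N m; "eef_pos": TCP position; "ee_rot": TCP orientation; "force": force on the tool from outside, world axes, zero at the start; "wrist_torque": the same for the moment, N m; "grip_width": opening from 0.0 (shut) to 1.0 (fully open).
Only numpy, scipy, OpenCV 4.12 (cv2) and the standard library are available. Lean on these libraries where they do the work, as an engineer would, in place of code of your own. Each camera call takes 0.05 s, during which the arm holds its last target. There are 200 camera calls.

## Working session

There is one attempt and no reset: what is moved stays moved. The work goes in short steps, Python scripts to look and compute and a tool call to move; the robot and the scene stay as the last step left them, time stands still between calls to the robot, and variables do not carry over. Pictures are saved under pics/ and viewed, about 8 in all and at most 12, crops included, and the job is handed in when it is done.

Besides the shell and the picture viewer there is one more tool, called after ">>>" as name(argument=value, ...) on one line, values as JSON. carry_out: Moves the arm, as the interface text tells. Its arguments: {"type":"object","properties":{"targets":{"type":"array"},"grip_force":{"type":"number"}},"required":["targets"]}

```bash
mkdir -p pics; ls; python3 - <<'E'
from rig import ctrl, viewer
import cv2,json
print(ctrl.sense())
for n in("scene","top","wrist"):
    i=viewer.camera_info(n);print(n,i)
    im=viewer.capture(n)
    cv2.imwrite(f"pics/{n}0.png",im)
    import numpy as np
    np.save(f"pics/{n}0.npy",im)
E
```

```text
pics
{'time_s': 0.0, 'joints': array([ 9.75595924e-01,  3.13438235e-01,  1.49847934e+00, -1.70322193e-05,
        1.33096938e+00, -2.23408573e-01]), 'dq': array([ 0.0001633 , -0.00171651, -0.00032267, -0.00135164, -0.00174261,
        0.00096802]), 'tau': array([ 5.12390325e-04, -4.12248695e+01, -2.59743762e+01, -1.04051449e-05,
        4.02365360e-03, -6.70665955e-06]), 'eef_pos': array([190.59111574, 488.89687267, 230.725183  ]), 'ee_rot': array([ 0.69474745,  0.13026892,  0.69510095, -0.13111318]), 'force': array([ 0.51050422, -1.05052607, -0.82865481]), 'wrist_torque': array([ 0.01821705, -0.01619016,  0.02587417]), 'grip_width': 0.9960897974483236}
scene {'fx': 538.9221408578406, 'fy': 538.9221408578406, 'cx': 281.2392174381536, 'cy': 200.9279990779458, 'R': array([[ 0.72580164,  0.68780219, -0.01183782],
       [ 0.39175913, -0.42742579, -0.81475885],
       [-0.56545271,  0.58671573, -0.57967913]]), 't': array([-419.14123571, -131.98235867, 1393.56706182])}
top {'fx': 520.8611817734638, 'fy': 520.8611817734638, 'cx': 283.2020719116461, 'cy': 207.27295624644705, 'R': array([[-0.01710019, -0.99983077, -0.00678343],
       [-0.99791618,  0.01748883, -0.06210828],
       [ 0.06221641,  0.00570723, -0.99804636]]), 't': array([  29.67907786,  570.4862952 , 1136.02205581])}
wrist {'fx': 316.75141181372607, 'fy': 316.75141181372607, 'cx': 277.67509165434427, 'cy': 206.68644914754842, 'R': array([[ 3.62979347e-01,  9.31796744e-01, -9.06692648e-04],
       [ 8.86851037e-01, -3.45171955e-01,  3.07166988e-01],
       [ 2.85904235e-01, -1.12299374e-01, -9.51655200e-01]]), 't': array([-523.78067596,  -38.14235924,  380.26602093])}
```

```bash
python3 - <<'E'
import cv2,numpy as np
t=cv2.imread("pics/top0.png");s=cv2.imread("pics/scene0.png")
cv2.imwrite("pics/v1.png",cv2.resize(t,(800,600),interpolation=cv2.INTER_CUBIC))
cv2.imwrite("pics/v2.png",cv2.resize(s,(800,600),interpolation=cv2.INTER_CUBIC))
E
```

```text
(no output)
```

View pics/v1.png

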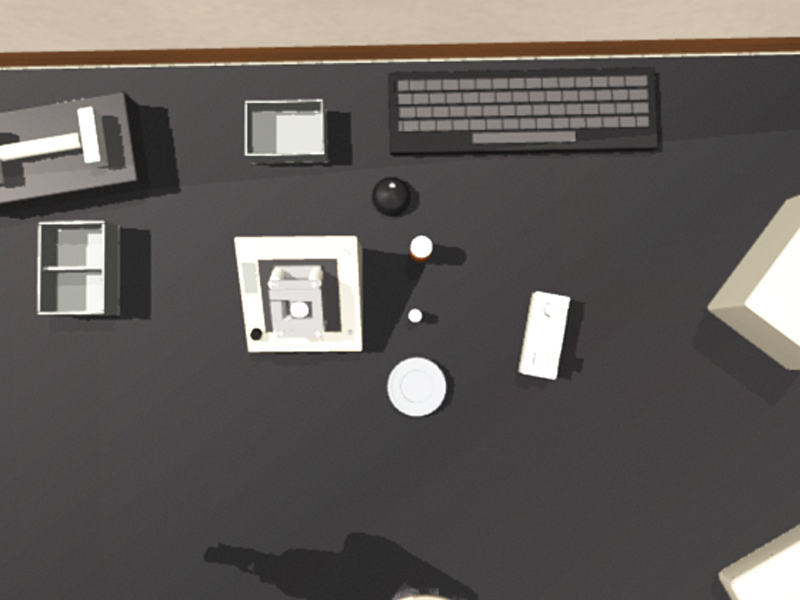

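View pics/v2.png

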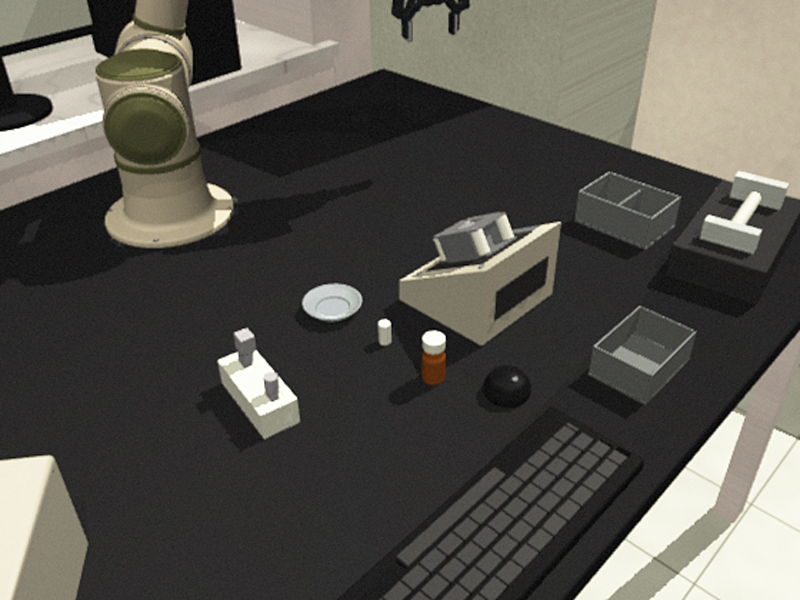

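The top view shows the drive at (300,295), the rack at (545,335), the dish (417,387), the roller (415,316), the vial (421,248) and the mouse (391,196). In the scene view the square-headed key is in the socket nearest the robot, at (245,345), and the round spare is at (271,383).

```bash
python3 - <<'E'
import cv2,numpy as np
t=cv2.imread("pics/top0.png");s=cv2.imread("pics/scene0.png")
def c(im,x,y,w,h,S):return cv2.resize(im[y:y+h,x:x+w],(w*S,h*S),interpolation=cv2.INTER_CUBIC)
# top rack 50x75, top drive 100x75 ; scene rack, scene hub
a=np.hstack([c(t,355,198,50,75,4),c(t,160,160,100,75,4)]) #600x300
b=np.hstack([c(s,150,225,65,75,4),c(s,275,145,85,75,4)])
cv2.imwrite("pics/v3.png",np.vstack([a,b]))
E
```

```text
(no output)
```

View pics/v3.png

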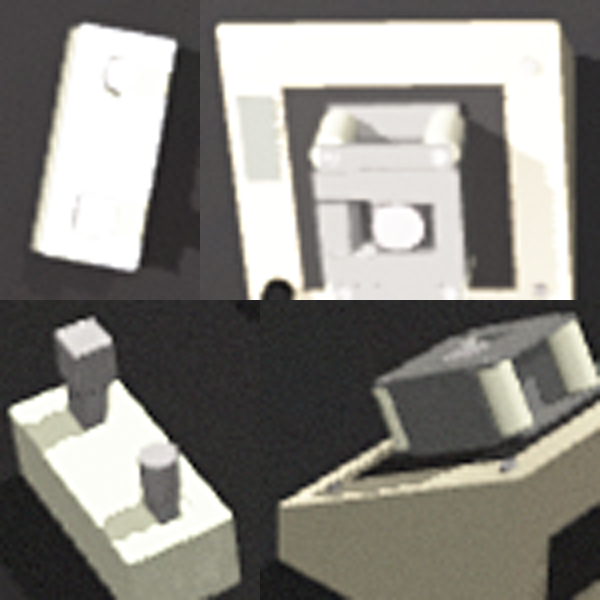

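The crops show the square head top at (97,212) in the top-view crop, the spare at (120,75), the shaft at about (400,228), and the keyway slot as the dark area to its left at about (347,225).

```bash
cat >h.py <<'E'
import numpy as np,cv2
from rig import ctrl,viewer
from scipy.spatial.transform import Rotation as Ro
def ray(i,p):
    R,t=np.array(i["R"]),np.array(i["t"])
    d=R.T@np.array([(p[0]-i["cx"])/i["fx"],(p[1]-i["cy"])/i["fy"],1.])
    return -R.T@t,d/np.linalg.norm(d)
def atz(i,p,z):
    o,d=ray(i,p);return o+d*(z-o[2])/d[2]
def tri(obs):
    A=0;b=0;rs=[ray(*x) for x in obs]
    for o,d in rs:
        P=np.eye(3)-np.outer(d,d);A=A+P;b=b+P@o
    X=np.linalg.solve(A,b);return X,[np.linalg.norm((np.eye(3)-np.outer(d,d))@(X-o)) for o,d in rs]
def proj(i,X):
    c=np.array(X)@np.array(i["R"]).T+i["t"];return c[...,:2]/c[...,2:]*[i["fx"],i["fy"]]+[i["cx"],i["cy"]]
E
python3 - <<'E'
from h import *
np.set_printoptions(precision=1,suppress=True)
T=viewer.camera_info("top");S=viewer.camera_info("scene")
f=lambda x,y:(355+x/4,198+y/4); g=lambda x,y:(160+(x-200)/4,160+y/4)
c=[atz(T,f(*p),40) for p in[(78,25),(177,38),(135,270),(33,248)]];print(np.array(c),np.mean(c,0))
print("head",atz(T,f(97,212),84),"spare",atz(T,f(120,75),70))
print(tri([(T,f(97,212)),(S,(170.75,233.75))]))
print("shaft",tri([(T,g(400,228)),(S,(327.5,156))]))
for n,p,z in[("dish",(417,387),15),("roller",(415,316),34),("vial",(421,248),70),("mouse",(391,196),34)]:
    print(n,atz(T,np.array(p)*.7,z))
d=[atz(T,g(*p),z) for p,z in[((217,24),131),((558,22),131)]];print(d,)
print(atz(T,np.array([248,352])*.7,39),atz(T,np.array([361,351])*.7,39))
E
```

```text
[[ 572.6 -178.6   40. ]
 [ 564.6 -232.    40. ]
 [ 439.9 -205.6   40. ]
 [ 452.6 -151.    40. ]] [ 507.4 -191.8   40. ]
head [ 472.4 -178.3   84. ] spare [ 543.9 -194.9   70. ]
(array([ 472.6, -177.8,   85.8]), [np.float64(0.1429764250343765), np.float64(0.14297642503443714)])
shaft (array([548.7, 167.7, 126.9]), [np.float64(2.1379831186163116), np.float64(2.137983118616223)])
dish [430.3   3.1  15. ]
roller [539.2   4.3  34. ]
vial [638.9  -6.1  70. ]
mouse [724.9  38.   34. ]
[array([651.2, 256.9, 131. ]), array([649.1,  85.4, 131. ])]
[488.8 258.7  39. ] [487.4  87.1  39. ]
```

```bash
cat >>h.py <<'E'
def tool():
    s=ctrl.sense();q=s["ee_rot"];return s,np.array(s["eef_pos"]),Ro.from_quat(np.r_[q[1:],q[0]])
def goal(p,R,name=""):
    s,p0,R0=tool();print(name,"shift m",np.round((np.array(p)-p0)/1000,4),"rotvec",np.round((R*R0.inv()).as_rotvec(),4))
E
python3 - <<'E'
from h import *
np.set_printoptions(precision=3,suppress=True)
s,p,R=tool();print(R.as_matrix())
i=viewer.camera_info("wrist");C=-i["R"].T@i["t"]
off=R.inv().apply(C-p);fwd=R.inv().apply(i["R"][2]);print("cam in tool",off,"fwd",fwd)
# tool frame: x=-keyway z, y=±keyway y
yaw=-.01;Z=Ro.from_euler("zy",[yaw,-np.pi/6]).as_matrix()
for sg in(1,-1):
    M=np.c_[-Z[:,2],sg*Z[:,1],np.cross(-Z[:,2],sg*Z[:,1])];Rt=Ro.from_matrix(M)
    tgt=np.array([547,180,127.]);cam=tgt+170*-Rt.apply(fwd)  # look straight at hub
    goal(cam-Rt.apply(off),Rt,f"view{sg}");print(cam, cam-Rt.apply(off))
E
```

```text
[[-0.001  0.363  0.932]
 [-0.001  0.932 -0.363]
 [-1.    -0.001 -0.   ]]
cam in tool [-142.32    -0.846  -80.686] fwd [0.952 0.    0.307]
view1 shift m [ 0.371 -0.308 -0.073] rotvec [-0.094 -0.518  0.354]
[420.854 180.459 240.96 ] [561.894 180.498 158.052]
view-1 shift m [ 0.322 -0.309 -0.101] rotvec [ 0.721 -0.133 -2.694]
[511.381 179.541 293.226] [512.661 179.502 129.628]
```

>>> carry_out(targets=[{"x":0.03,"y":-0.03,"z":0},{"x":0.075,"y":-0.07,"z":0},{"x":0.12,"y":-0.11,"z":0},{"x":0.165,"y":-0.155,"z":0},{"x":0.165,"y":-0.155,"z":0}])

```text
invalid input at $.targets[0]: expected keys x, y, z, ax, ay, az, hand
```

>>> carry_out(targets=[{"x":0.04,"y":-0.04,"z":-0.005,"ax":-0.02,"ay":-0.12,"az":0.08},{"x":0.08,"y":-0.08,"z":-0.01,"ax":-0.04,"ay":-0.24,"az":0.16},{"x":0.12,"y":-0.115,"z":-0.02,"ax":-0.06,"ay":-0.36,"az":0.24},{"x":0.162,"y":-0.153,"z":-0.032,"ax":-0.094,"ay":-0.518,"az":0.354},{"x":0.162,"y":-0.153,"z":-0.032,"ax":-0.094,"ay":-0.518,"az":0.354}])

```text
invalid input at $.targets[0]: expected keys x, y, z, ax, ay, az, hand
```

```bash
python3 - <<'E'
from h import *
import pickle
ctrlpose=tool()[1:];i=viewer.camera_info("wrist");im=viewer.capture("wrist")
print(ctrlpose[0],ctrlpose[1].as_matrix().round(3))
pickle.dump(i,open("w1.pkl","wb"));cv2.imwrite("pics/w1.png",im)
print(proj(i,[[548,180,127]]))
cv2.imwrite("pics/v4.png",cv2.resize(im[60:340,90:460],None,fx=2.1,fy=2.1,interpolation=cv2.INTER_CUBIC))
E
```

```text
[190.62991429 488.96062311 230.85810385] [[-0.001  0.363  0.932]
 [-0.001  0.932 -0.363]
 [-1.    -0.001 -0.   ]]
[[151.81682358 546.45156824]]
```

View pics/v4.png

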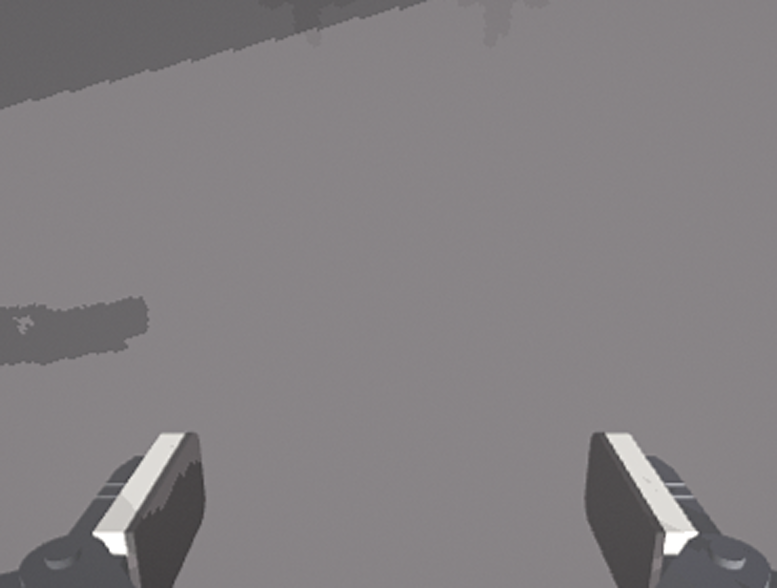

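The moves were refused because every row needs all the keys, so this picture shows only bare bench and the fingers. I'll resend them.

>>> carry_out(targets=[{"x":0.03,"y":-0.03,"z":0,"ax":0,"ay":0,"az":0,"hand":1},{"x":0.075,"y":-0.07,"z":0,"ax":0,"ay":0,"az":0,"hand":1},{"x":0.12,"y":-0.11,"z":0,"ax":0,"ay":0,"az":0,"hand":1},{"x":0.165,"y":-0.155,"z":0,"ax":0,"ay":0,"az":0,"hand":1}])

```text
time_s: 0.7
eef_pos: [356.1, 333.5, 231.3]
ee_rot: [0.695, 0.131, 0.695, -0.131]
force: [0.5, 0.3, -0.4]
grip_width: 1.002
```

>>> carry_out(targets=[{"x":0.04,"y":-0.04,"z":-0.005,"ax":-0.02,"ay":-0.12,"az":0.08,"hand":1},{"x":0.08,"y":-0.08,"z":-0.01,"ax":-0.04,"ay":-0.24,"az":0.16,"hand":1},{"x":0.12,"y":-0.115,"z":-0.02,"ax":-0.06,"ay":-0.36,"az":0.24,"hand":1},{"x":0.162,"y":-0.153,"z":-0.032,"ax":-0.094,"ay":-0.518,"az":0.354,"hand":1},{"x":0.162,"y":-0.153,"z":-0.032,"ax":-0.094,"ay":-0.518,"az":0.354,"hand":1}])

```text
time_s: 1.32
eef_pos: [517.0, 179.5, 197.6]
ee_rot: [0.866, 0.005, 0.501, -0.004]
force: [-0.8, 0.6, 0.6]
grip_width: 0.996
```

```bash
python3 - <<'E'
from h import *
import pickle
ctrlpose=tool()[1:];i=viewer.camera_info("wrist");im=viewer.capture("wrist")
print(ctrlpose[0],ctrlpose[1].as_matrix().round(3))
pickle.dump(i,open("w1.pkl","wb"));cv2.imwrite("pics/w1.png",im)
u,v=proj(i,[[548,180,127]])[0].astype(int);print(u,v)
x,y=max(0,u-130),max(0,v-95);print("crop",x,y)
cv2.imwrite("pics/v5.png",cv2.resize(im[y:y+195,x:x+260],None,fx=3,fy=3,interpolation=cv2.INTER_CUBIC))
E
```

```text
[516.99971723 179.5421804  197.6145831 ] [[ 0.499  0.011  0.867]
 [-0.001  1.    -0.012]
 [-0.867  0.004  0.499]]
278 208
crop 148 113
```

View pics/v5.png

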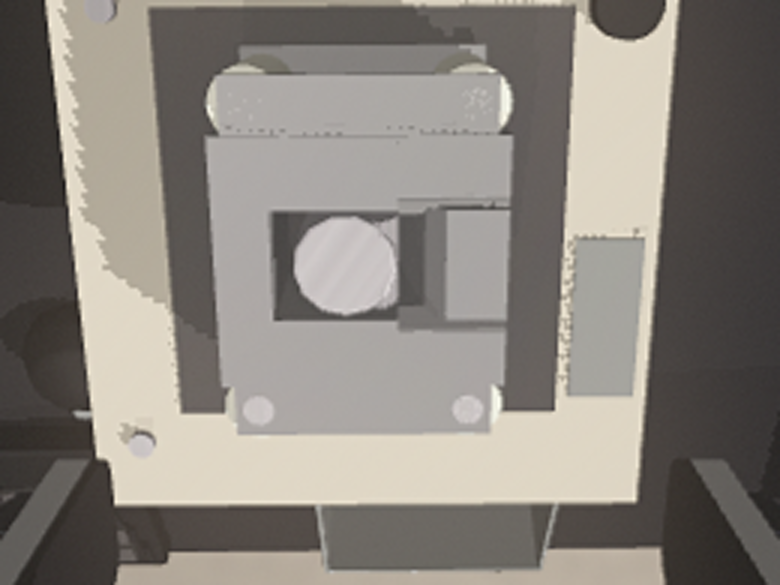

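The wrist view, with right being +y and down being the back, shows the shaft cap at (346,265). The keyway is right of it: flat edge at u≈397, hub rim at u≈447, mid-width at v≈264, flare from v=198 to 330. The back roller tops are at (258,410) and (468,410).

```bash
python3 - <<'E'
from h import *
import pickle
np.set_printoptions(precision=1,suppress=True)
T=viewer.camera_info("top");W=pickle.load(open("w1.pkl","rb"))
g=lambda x,y:(160+(x-200)/4,160+y/4); w=lambda x,y:(148+x/3,113+y/3)
for n,a,b in[("rollL",(468,410),(328,155)),("rollR",(258,410),(443,155)),("shaft",(346,265),(400,228))]:
    print(n,tri([(W,w(*a)),(T,g(*b))]))
# plane from size: hub normal n; find depth scale so back rollers etc. match lengths
n=np.array([-.5,0,.866])
def onpl(p,d):
    o,r=ray(W,w(*p));return o+r*(d-n@o)/(n@r)
for d in(-190,-180,-170,-165,-160,-155,-150,-140):
    K=onpl((397,264),d);L=np.linalg.norm(onpl((205,137),d)-onpl((513,137),d)),np.linalg.norm(onpl((397,198),d)-onpl((397,330),d)),np.linalg.norm(onpl((350,137),d)-onpl((350,433),d)),np.linalg.norm(onpl((397,264),d)-onpl((447,264),d))
    print(d,K,np.array(L),onpl((346,265),d))
c=[onpl(p,-165) for p in((238,433),(490,433),(205,137),(513,137))];print(np.array(c))
E
```

```text
rollL (array([583.5, 199.9, 139. ]), [np.float64(0.11470668907395327), np.float64(0.11470668907399921)])
rollR (array([582.8, 143.7, 138.5]), [np.float64(0.8755996300413699), np.float64(0.8755996300414015)])
shaft (array([547.6, 168.1, 119.7]), [np.float64(0.7400768413022885), np.float64(0.7400768413023858)])
-190 [562.8 181.5 105.5] [79.8 37.3 85.  13.5] [562.9 167.7 105.6]
-180 [555.2 181.5 112.7] [76.6 35.8 81.5 13. ] [555.3 168.3 112.8]
-170 [547.6 181.4 119.9] [73.3 34.2 78.1 12.4] [547.7 168.8 119.9]
-165 [543.8 181.4 123.4] [71.7 33.5 76.3 12.1] [543.9 169.  123.5]
-160 [540.  181.4 127. ] [70.1 32.7 74.6 11.9] [540.1 169.3 127.1]
-155 [536.2 181.4 130.6] [68.5 32.  72.9 11.6] [536.3 169.5 130.6]
-150 [532.4 181.4 134.2] [66.9 31.2 71.1 11.3] [532.4 169.8 134.2]
-140 [524.7 181.3 141.3] [63.6 29.7 67.7 10.8] [524.8 170.3 141.4]
[[582.7 140.1 145.9]
 [583.4 204.9 146.3]
 [516.6 137.  107.7]
 [517.3 208.7 108.1]]
```

>>> carry_out(targets=[{"x":0,"y":-0.05,"z":0.01,"ax":0,"ay":0,"az":0,"hand":1},{"x":0,"y":-0.09,"z":0.02,"ax":0,"ay":0,"az":0,"hand":1},{"x":0,"y":-0.09,"z":0.02,"ax":0,"ay":0,"az":0,"hand":1}])

```text
time_s: 1.75
eef_pos: [517.3, 91.0, 220.7]
ee_rot: [0.866, 0.005, 0.499, -0.003]
force: [-0.7, -0.4, -0.6]
grip_width: 0.998
```

```bash
python3 - <<'E'
from h import *
import pickle
np.set_printoptions(precision=1,suppress=True)
W=pickle.load(open("w1.pkl","rb"));i=viewer.camera_info("wrist");im=viewer.capture("wrist")
pickle.dump(i,open("w2.pkl","wb"));cv2.imwrite("pics/w2.png",im)
w=lambda x,y:(148+x/3,113+y/3)
n=np.array([-.5,0,.866]);A=cv2.imread("pics/w1.png")
P={"hubFL":(513,137),"hubFR":(205,137),"hubBR":(238,433),"hubBL":(490,433),"jawF":(447,208),"jawB":(447,320),"slotF":(398,198),"slotB":(398,330),"holeF":(273,211),"holeB":(273,320),"flareF":(505,198),"flareB":(505,330)}
p0=np.array([w(*p) for p in P.values()],np.float32)
def pl(p,d):
    o,r=ray(W,p);return o+r*(d-n@o)/(n@r)
g0=np.float32([proj(i,pl(p,-165)) for p in p0])
q,st,e=cv2.calcOpticalFlowPyrLK(A,im,p0.reshape(-1,1,2),g0.reshape(-1,1,2).copy(),winSize=(15,15),maxLevel=1,flags=cv2.OPTFLOW_USE_INITIAL_FLOW)
for k,a,b,g,ee,s in zip(P,p0,q[:,0],g0,e,st):
    X,r=tri([(W,a),(i,b)]);print(k,b,b-g,ee,s,X,r[0],"d",n@X)
E
```

```text
hubFL [459.6 177.9] [24.9 41.2] [33.2] [1] [491.9 199.4 160.5] 13.688805105340407 d -106.93986383251745
hubFR [337.3 137.6] [-1.2  0.9] [12.4] [1] [518.4 136.5 105.9] 0.24901383681154926 d -167.53875694287603
hubBR [338.9 235. ] [1.  3.3] [11.2] [1] [583.  140.4 147.4] 1.408476989755959 d -163.82497730451033
hubBL [443.4 238.1] [26.4  6.5] [43.9] [1] [545.3 200.7 175.9] 4.0548911779567005 d -120.34336695676774
jawF [410.7 159.6] [-0.9  0.3] [5.6] [1] [533.2 193.6 115.1] 0.0353791182203586 d -166.92009189953987
jawB [407.4 195.1] [-0.2 -0.1] [6.3] [1] [556.7 193.7 130.5] 0.05061996519558572 d -165.37654915944077
slotF [392.9 156.3] [-3.8  0.1] [5.] [1] [534.8 181.8 109.3] 0.23298754119064707 d -172.73542342790714
slotB [391.4 198.6] [-0.6  0.1] [5.2] [1] [559.6 181.5 131.2] 0.0037559096448281145 d -166.17004713570648
holeF [355.9 160.8] [-1.2  0.4] [7.4] [1] [533.9 151.7 114.8] 0.06644470262107982 d -167.47233458390784
holeB [352.9 195.4] [-0.2  0.1] [1.9] [1] [556.4 150.5 130.1] 0.024414730704264444 d -165.51567873096644
flareF [457.2 174.4] [27.1 18.3] [30.9] [1] [503.  201.7 154.8] 7.177106048973455 d -117.43626967526744
flareB [454.3 205.3] [28.8  6.9] [34.2] [1] [523.  202.7 166.6] 4.06523107962864 d -117.23064045042445
```

```bash
cat >>h.py <<'E'
def RT(yaw,tilt): # tool rotation for key yaw, tilt
    Z=Ro.from_euler("ZY",[yaw,tilt]).as_matrix();return Ro.from_matrix(np.c_[-Z[:,2],Z[:,1],Z[:,0]])
E
python3 - <<'E'
from h import *
goal([472,-178,195],RT(-.217,0))
E
```

```text
shift m [-0.045  -0.2701 -0.0251] rotvec [ 0.0531  0.5224 -0.2012]
```

>>> carry_out(targets=[{"x":-0.01,"y":-0.055,"z":0,"ax":0.011,"ay":0.105,"az":-0.04,"hand":1},{"x":-0.018,"y":-0.11,"z":-0.005,"ax":0.021,"ay":0.21,"az":-0.08,"hand":1},{"x":-0.027,"y":-0.165,"z":-0.01,"ax":0.032,"ay":0.315,"az":-0.12,"hand":0.5},{"x":-0.036,"y":-0.22,"z":-0.02,"ax":0.043,"ay":0.42,"az":-0.16,"hand":0.0},{"x":-0.045,"y":-0.27,"z":-0.025,"ax":0.053,"ay":0.522,"az":-0.201,"hand":0.0}])

```text
time_s: 2.42
eef_pos: [471.9, -178.4, 194.0]
ee_rot: [0.701, 0.076, 0.705, -0.076]
force: [-0.2, 0.7, 0.3]
grip_width: 0.503
```

>>> carry_out(targets=[{"x":0,"y":0,"z":0,"ax":0,"ay":0,"az":0,"hand":0.0}])

```text
time_s: 2.55
eef_pos: [472.4, -179.3, 193.3]
ee_rot: [0.702, 0.077, 0.704, -0.077]
force: [0.1, 0.6, 0.4]
grip_width: 0.499
```

```bash
python3 - <<'E'
from h import *
import pickle
i=viewer.camera_info("wrist");im=viewer.capture("wrist");s=tool()[0];print(s["eef_pos"],s["grip_width"])
pickle.dump(i,open("w3.pkl","wb"));cv2.imwrite("pics/w3.png",im)
u,v=proj(i,[[485,-183,84]])[0].astype(int)
x,y=max(0,u-100),max(0,v-75);print("crop",x,y)
cv2.imwrite("pics/v6.png",cv2.resize(im[y:y+150,x:x+200],None,fx=4,fy=4,interpolation=cv2.INTER_CUBIC))
E
```

```text
[ 472.40621087 -177.65312091  193.6249826 ] 0.4962717280429731
crop 177 146
```

View pics/v6.png

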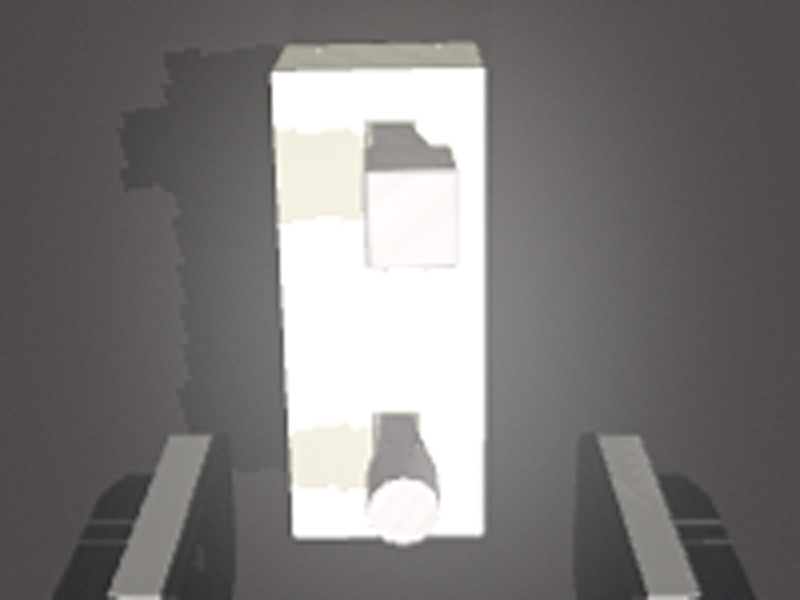

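The head top spans (366,170) to (458,266) and is well aligned with the tool. Its stem overhang is on the right, so the key's tapered side faces +y.

```bash
python3 - <<'E'
from h import *
import pickle
np.set_printoptions(precision=1,suppress=True)
W=pickle.load(open("w3.pkl","rb"));w=lambda x,y:(177+x/4,146+y/4)
c=np.array([atz(W,w(*p),84) for p in((366,170),(457,170),(458,266),(367,266))]);print(c,c.mean(0))
e=c[3]-c[0]+c[2]-c[1];print("yaw",np.arctan2(e[1],e[0]),np.linalg.norm(e)/2,np.linalg.norm(c[1]-c[0]))
m=c.mean(0)
goal([m[0],m[1],84-7-19],RT(-.217,0))
E
```

```text
[[ 455.6 -183.8   84. ]
 [ 459.6 -165.5   84. ]
 [ 480.  -169.6   84. ]
 [ 475.9 -188.2   84. ]] [ 467.8 -176.8   84. ]
yaw -0.20507778834540827 20.780154819711463 18.650754193976958
 shift m [-0.   0.  -0.1] rotvec [-0. -0. -0.]
```

```bash
python3 - <<'E'
from h import *
import pickle
np.set_printoptions(precision=1,suppress=True)
W=pickle.load(open("w3.pkl","rb"));w=lambda x,y:(177+x/4,146+y/4)
c=np.array([atz(W,w(*p),40) for p in((272,70),(486,70),(484,537),(293,537))]);print(c,c.mean(0))
L=lambda a,b:np.linalg.norm(c[a]-c[b]);print(L(0,1),L(1,2),L(2,3),L(3,0))
print("spare",atz(W,w(403,512),70), 0)
print("cam",-W["R"].T@W["t"])
T=viewer.camera_info("top")
H=[463,-177,84]
im=cv2.imread("pics/w3.png").astype(int)
for v in(190,205):
    pass
r=im[146+54,255:305].mean(1);print(r.astype(int))
r=im[175:225,280].mean(1);print(r.astype(int))
E
```

```text
[[ 438.  -203.6   40. ]
 [ 448.8 -154.5   40. ]
 [ 570.8 -179.4   40. ]
 [ 559.9 -228.8   40. ]] [ 504.4 -191.6   40. ]
50.27528039640044 124.44145879750528 50.58404901658955 124.43208503080538
spare [ 542.1 -195.1   70. ] 0
cam [ 393.8 -162.5  335.9]
[236 255 255 255 255 255 255 245 236 236 237 237 239 211 245 252 253 253
 252 253 252 252 251 252 250 251 251 249 249 249 249 248 248 249 250 247
 242 255 255 255 255 255 255 166 120 126 124 125 124 123]
[254 208 181 150 145 145 147 146 147 150 152 152 149 189 238 252 252 252
 252 252 252 252 252 251 251 251 250 250 250 249 248 250 251 251 251 251
 253 243 255 255 255 255 255 255 255 255 255 255 255 255]
```

The rack measures its true size in this view, so I'll use the wrist-based positions throughout: head at (468,-177) with yaw about -0.205. Next I'll descend and grip.

>>> carry_out(targets=[{"x":-0.0045,"y":0.001,"z":-0.04,"ax":0,"ay":0,"az":0.012,"hand":0.0},{"x":-0.0045,"y":0.001,"z":-0.08,"ax":0,"ay":0,"az":0.012,"hand":0.0},{"x":-0.0045,"y":0.001,"z":-0.11,"ax":0,"ay":0,"az":0.012,"hand":0.0},{"x":-0.0045,"y":0.001,"z":-0.136,"ax":0,"ay":0,"az":0.012,"hand":0.0},{"x":-0.0045,"y":0.001,"z":-0.136,"ax":0,"ay":0,"az":0.012,"hand":0.0}], grip_force=50)

```text
time_s: 3.22
eef_pos: [467.1, -174.8, 57.4]
ee_rot: [0.703, 0.071, 0.705, -0.07]
force: [-0.1, 0.2, -0.1]
grip_width: 0.498
```

>>> carry_out(targets=[{"x":0,"y":0,"z":0,"ax":0,"ay":0,"az":0,"hand":-0.2},{"x":0,"y":0,"z":0,"ax":0,"ay":0,"az":0,"hand":-0.4},{"x":0,"y":0,"z":0,"ax":0,"ay":0,"az":0,"hand":-0.6},{"x":0,"y":0,"z":0,"ax":0,"ay":0,"az":0,"hand":-1},{"x":0,"y":0,"z":0,"ax":0,"ay":0,"az":0,"hand":-1}], grip_force=50)

```text
time_s: 3.85
eef_pos: [468.0, -177.3, 59.5]
ee_rot: [0.704, 0.071, 0.703, -0.072]
force: [-1.0, 1.3, 5.9]
grip_width: 0.227
```

>>> carry_out(targets=[{"x":0,"y":0,"z":0,"ax":0,"ay":0,"az":0,"hand":-1},{"x":0,"y":0,"z":0,"ax":0,"ay":0,"az":0,"hand":-1}])

```text
time_s: 4.1
eef_pos: [468.0, -177.3, 59.5]
ee_rot: [0.704, 0.071, 0.703, -0.072]
force: [-1.3, 1.7, 6.2]
grip_width: 0.224
```

>>> carry_out(targets=[{"x":0,"y":0,"z":0.01,"ax":0,"ay":0,"az":0,"hand":-1},{"x":0,"y":0,"z":0.03,"ax":0,"ay":0,"az":0,"hand":-1},{"x":0,"y":0,"z":0.06,"ax":0,"ay":0,"az":0,"hand":-1},{"x":0,"y":0,"z":0.11,"ax":0,"ay":0,"az":0,"hand":-1},{"x":0,"y":0,"z":0.16,"ax":0,"ay":0,"az":0,"hand":-1}])

```text
time_s: 4.72
eef_pos: [467.1, -176.8, 220.4]
ee_rot: [0.703, 0.072, 0.703, -0.072]
force: [1.1, -0.1, -0.6]
grip_width: 0.223
```

```bash
python3 - <<'E'
from h import *
import pickle
s,p,R=tool();print(p,s["grip_width"],s["force"],R.as_matrix().round(3))
i=viewer.camera_info("wrist");im=viewer.capture("wrist");S=viewer.camera_info("scene");sc=viewer.capture("scene")
pickle.dump(i,open("w4.pkl","wb"));cv2.imwrite("pics/w4.png",im)
u,v=proj(S,[p])[0].astype(int)
x,y=max(0,u-40),max(0,v-40);print("scene crop",x,y)
a=cv2.resize(sc[y:y+80,x:x+80],(400,400),interpolation=cv2.INTER_CUBIC)
b=cv2.resize(im[220:420,178:378],(400,400),interpolation=cv2.INTER_CUBIC)
cv2.imwrite("pics/v7.png",np.hstack([a,b]))
E
```

```text
[ 467.06487926 -176.80984172  220.43443818] 0.22268590111677988 [ 1.12491821 -0.05809228 -0.59555439] [[-0.     0.202  0.979]
 [ 0.     0.979 -0.202]
 [-1.    -0.    -0.   ]]
scene crop 118 129
```

View pics/v7.png

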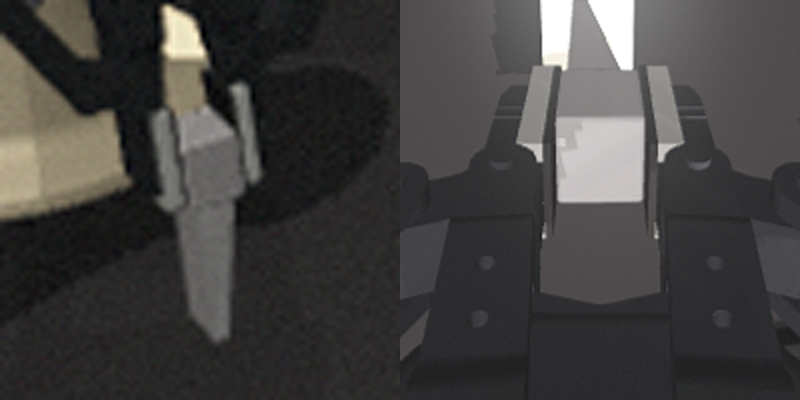

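The right panel shows the head square in the jaws, with its top face spanning (557,117) to (645,202). The left panel shows the stem hanging straight below, with the narrow end at about (210,327).

```bash
python3 - <<'E'
from h import *
import pickle
np.set_printoptions(precision=1,suppress=True)
s,p,R=tool();W=pickle.load(open("w4.pkl","rb"));f=lambda u,v:(178+(u-400)/2,220+v/2)
for zt in(20,24,28,32):
    c=np.array([R.inv().apply(atz(W,f(*q),p[2]+zt)-p) for q in((557,117),(645,117),(644,202),(557,202))])
    print(zt,c.mean(0),np.linalg.norm(c[1]-c[0]),np.linalg.norm(c[2]-c[3]),np.linalg.norm(c[3]-c[0]))
S=viewer.camera_info("scene")
K=R.as_matrix()@np.array([[0,0,-1],[0,1,0],[1,0,0]]).T  # key axes cols: x=tool z,y=tool y,z=-tool x
K=np.c_[R.as_matrix()[:,2],R.as_matrix()[:,1],-R.as_matrix()[:,0]]
for top in(20,24,28):
  for xo in(0,4):
    o=p+K@np.array([xo,-5.5,top-76])
    pts=o+np.array([[x,y,0] for x in(-10,10) for y in(-2.5,2.5)]+[[x,y,76] for x in(-11,11) for y in(-4.5,15.5)])@K.T
    print(top,xo,((proj(S,pts)-[118,129])*5).round().tolist())
E
```

```text
20 [-20.    0.5  -1.5] 18.706324588210023 19.40106524376485 21.49713857919562
24 [-24.    0.5  -4.2] 18.076269271719845 18.747610085068867 20.773084723117236
28 [-28.1   0.4  -6.9] 17.44621395522967 18.09415492637293 20.049030867038862
32 [-32.1   0.4  -9.6] 16.81615863873947 17.440699767676954 19.324977010960367
20 0 [[192.0, 329.0], [205.0, 324.0], [216.0, 355.0], [230.0, 351.0], [151.0, 138.0], [207.0, 120.0], [178.0, 166.0], [235.0, 147.0]]
20 4 [[197.0, 334.0], [210.0, 329.0], [221.0, 361.0], [235.0, 356.0], [156.0, 143.0], [212.0, 125.0], [184.0, 171.0], [241.0, 152.0]]
24 0 [[190.0, 319.0], [203.0, 314.0], [214.0, 346.0], [228.0, 341.0], [149.0, 128.0], [205.0, 110.0], [177.0, 155.0], [234.0, 137.0]]
24 4 [[195.0, 324.0], [208.0, 320.0], [219.0, 351.0], [233.0, 346.0], [154.0, 132.0], [211.0, 114.0], [182.0, 160.0], [239.0, 142.0]]
28 0 [[188.0, 309.0], [202.0, 305.0], [213.0, 336.0], [226.0, 331.0], [147.0, 117.0], [204.0, 99.0], [175.0, 144.0], [232.0, 126.0]]
28 4 [[193.0, 315.0], [207.0, 310.0], [218.0, 341.0], [231.0, 337.0], [152.0, 122.0], [209.0, 104.0], [180.0, 149.0], [237.0, 131.0]]
```

```bash
cat >>h.py <<'E'
KW=np.array([544.7,181.4,122.7]);YAW=-.007;ZT=51.
def tcp_for(o,xo=0): # key origin in keyway frame -> TCP
    A=Ro.from_euler("ZY",[YAW,-np.pi/6]);return KW+A.apply(np.array(o)+[-xo,5.5,ZT])
def key_in_kw(p,R,xo=0):
    A=Ro.from_euler("ZY",[YAW,-np.pi/6]);M=R.as_matrix();k=np.c_[M[:,2],M[:,1],-M[:,0]]
    return A.inv().apply(p+k@np.array([xo,-5.5,-ZT])-KW), (A.inv()*Ro.from_matrix(k)).as_rotvec()
E
python3 - <<'E'
from h import *
A=RT(YAW,-np.pi/6)
for d in(60,15):print(tcp_for([0,3,d]));goal(tcp_for([0,3,d]),A,d)
E
```

```text
[489.26085926 190.28828858 218.82881982]
60 shift m [ 0.0203  0.3683 -0.0052] rotvec [-0.0503 -0.5128  0.1928]
[511.76030801 190.13078986 179.85767665]
15 shift m [ 0.0428  0.3681 -0.0441] rotvec [-0.0503 -0.5128  0.1928]
```

>>> carry_out(targets=[{"x":0,"y":0.03,"z":0.01,"ax":0,"ay":0,"az":0.0,"hand":-1},{"x":0.003,"y":0.075,"z":0.02,"ax":-0.006,"ay":-0.064,"az":0.024,"hand":-1},{"x":0.006,"y":0.12,"z":0.02,"ax":-0.012,"ay":-0.128,"az":0.048,"hand":-1},{"x":0.009,"y":0.165,"z":0.02,"ax":-0.019,"ay":-0.192,"az":0.072,"hand":-1},{"x":0.012,"y":0.21,"z":0.02,"ax":-0.025,"ay":-0.256,"az":0.096,"hand":-1}])

```text
time_s: 5.45
eef_pos: [478.9, 34.4, 238.1]
ee_rot: [0.791, 0.038, 0.609, -0.037]
force: [0.8, -0.2, -1.8]
grip_width: 0.225
```

>>> carry_out(targets=[{"x":0.002,"y":0.045,"z":0,"ax":-0.006,"ay":-0.064,"az":0.024,"hand":-1},{"x":0.004,"y":0.09,"z":-0.005,"ax":-0.012,"ay":-0.128,"az":0.048,"hand":-1},{"x":0.006,"y":0.13,"z":-0.015,"ax":-0.019,"ay":-0.192,"az":0.072,"hand":-1},{"x":0.008,"y":0.158,"z":-0.025,"ax":-0.025,"ay":-0.256,"az":0.096,"hand":-1},{"x":0.008,"y":0.158,"z":-0.025,"ax":-0.025,"ay":-0.256,"az":0.096,"hand":-1}])

```text
time_s: 6.08
eef_pos: [485.8, 192.3, 211.7]
ee_rot: [0.863, 0.002, 0.506, -0.0]
force: [-0.0, -0.1, -0.7]
grip_width: 0.221
```

```bash
python3 - <<'E'
from h import *
s,p,R=tool();print(p,s["force"]);goal(tcp_for([0,3,10]),RT(YAW,-np.pi/6));print(key_in_kw(p,R))
E
```

```text
[485.81008521 192.27131097 211.7409615 ] [-0.04748244 -0.08726661 -0.68281286]
 shift m [ 0.0285 -0.0022 -0.0362] rotvec [-0.0032 -0.0133 -0.0041]
(array([-7.21112018,  5.19947212, 55.57299804]), array([0.00473053, 0.01327917, 0.00197104]))
```

>>> carry_out(targets=[{"x":0.01,"y":-0.001,"z":-0.012,"ax":-0.003,"ay":-0.013,"az":-0.004,"hand":-1},{"x":0.02,"y":-0.002,"z":-0.025,"ax":-0.003,"ay":-0.013,"az":-0.004,"hand":-1},{"x":0.028,"y":-0.002,"z":-0.036,"ax":-0.003,"ay":-0.013,"az":-0.004,"hand":-1},{"x":0.028,"y":-0.002,"z":-0.036,"ax":-0.003,"ay":-0.013,"az":-0.004,"hand":-1}])

```text
time_s: 6.58
eef_pos: [515.5, 188.4, 176.2]
ee_rot: [0.866, 0.003, 0.5, -0.005]
force: [-0.3, -0.3, -1.8]
grip_width: 0.227
```

```bash
python3 - <<'E'
from h import *
import pickle
s,p,R=tool();print(p,s["force"],key_in_kw(p,R))
S=viewer.camera_info("scene");sc=viewer.capture("scene");T=viewer.camera_info("top");t=viewer.capture("top");W=viewer.camera_info("wrist");w=viewer.capture("wrist")
pickle.dump((W,p,R),open("w5.pkl","wb"))
cv2.imwrite("pics/w5.png",w);cv2.imwrite("pics/s5.png",sc);cv2.imwrite("pics/t5.png",t)
u,v=proj(S,[KW])[0].astype(int);x,y=u-40,v-45;print("scene crop",x,y)
a=cv2.resize(sc[y:y+80,x:x+80],(400,400),interpolation=cv2.INTER_CUBIC)
b=cv2.resize(w[120:320,178:378],(400,400),interpolation=cv2.INTER_CUBIC)
cv2.imwrite("pics/v8.png",np.hstack([a,b]))
A=Ro.from_euler("ZY",[YAW,-np.pi/6])
print("hub rim pts scene",((proj(S,KW+A.apply([[-16.5,0,0],[16.5,0,0],[16.5,11.8,0],[-16.5,11.8,0]]))-[x,y])*5).round())
o,_=key_in_kw(p,R);print("tip",((proj(S,KW+A.apply(o+np.array([[-10,-2.5,0],[10,-2.5,0],[10,2.5,0],[-10,2.5,0]])))-[x,y])*5).round())
E
```

```text
[515.54989374 188.40984141 176.20362547] [-0.27255247 -0.28309992 -1.77208279] (array([1.47997778, 1.22981126, 9.9429638 ]), array([-0.00148607, -0.00066957, -0.00349797]))
scene crop 289 109
hub rim pts scene [[173. 234.]
 [228. 223.]
 [246. 213.]
 [191. 223.]]
tip [[176. 211.]
 [209. 204.]
 [217. 199.]
 [184. 206.]]
```

View pics/v8.png

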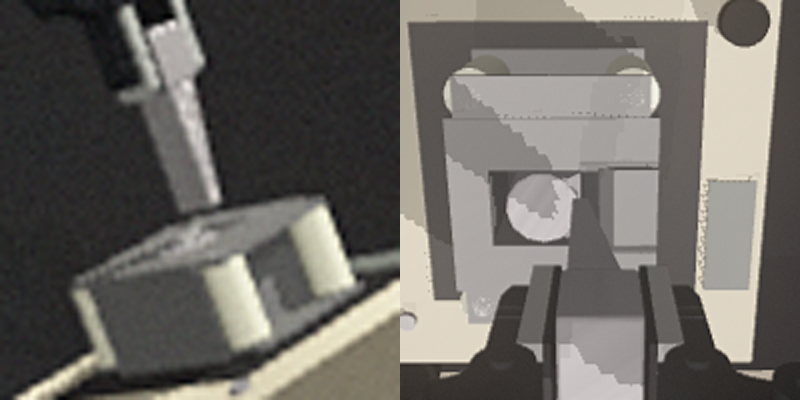

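Picture 8 shows the tip just above the hub. In the wrist panel the tip's front edge is at u 573 to 592, v≈198. The flat is at u≈581, the jaw rim at u≈613, and the slot flare spans v≈164 to 250.

```bash
python3 - <<'E'
from h import *
import pickle
np.set_printoptions(precision=1,suppress=True)
W,p,R=pickle.load(open("w5.pkl","rb"));A=Ro.from_euler("ZY",[YAW,-np.pi/6])
def pl(u,v,z):
    o,d=ray(W,(178+(u-400)/2,120+v/2));o=A.inv().apply(o-KW);d=A.inv().apply(d);return o+d*(z-o[2])/d[2]
for n,u,v,z in[("tipL",573,198,10),("tipR",592,198,10),("jawF",613,171,0),("jawB",613,246,0),("flat",581,207,-6),("bevel",571,207,0),("slotF",600,164,0),("slotB",600,250,0),("hubF",550,118,0)]:
    print(n,pl(u,v,z))
w=cv2.imread("pics/w5.png")
x,y=235,185
cv2.imwrite("pics/v9.png",cv2.resize(w[y:y+75,x:x+75],(600,600),interpolation=cv2.INTER_CUBIC))
E
```

```text
tipL [-7.2 -1.6 10. ]
tipR [-7.1  4.6 10. ]
jawF [-13.2  11.7   0. ]
jawB [14.7 11.8  0. ]
flat [ 2.2  0.5 -6. ]
bevel [-0.1 -2.8  0. ]
slotF [-15.7   7.3   0. ]
slotB [16.2  7.2  0. ]
hubF [-31.7  -9.2   0. ]
```

View pics/v9.png

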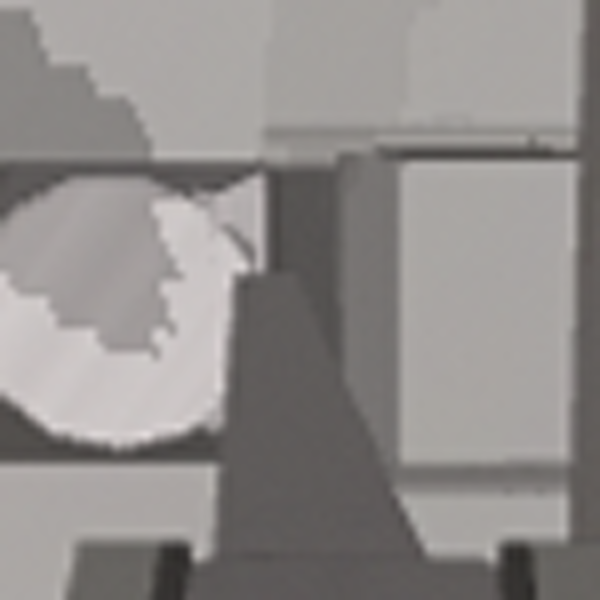

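The tip is about 2.3 mm high in x and needs about 2 mm more in y. I'll correct that and start inserting.

>>> carry_out(targets=[{"x":-0.002,"y":0.002,"z":-0.001,"ax":0,"ay":0,"az":0,"hand":-1},{"x":0.0005,"y":0.002,"z":-0.0055,"ax":0,"ay":0,"az":0,"hand":-1},{"x":0.003,"y":0.002,"z":-0.01,"ax":0,"ay":0,"az":0,"hand":-1},{"x":0.0055,"y":0.002,"z":-0.014,"ax":0,"ay":0,"az":0,"hand":-1},{"x":0.008,"y":0.002,"z":-0.0185,"ax":0,"ay":0,"az":0,"hand":-1}])

```text
time_s: 7.35
eef_pos: [523.6, 190.9, 158.4]
ee_rot: [0.867, 0.003, 0.499, -0.004]
force: [-0.5, -0.5, -1.9]
grip_width: 0.223
```

```bash
sed -i 's/xo=0)/xo=1.3)/g' h.py; cat >>h.py <<'E'
def rep():
    np.set_printoptions(precision=3,suppress=True)
    s,p,R=tool();A=Ro.from_euler("ZY",[YAW,-np.pi/6]);a,b=key_in_kw(p,R)
    print("key",a,"rot",b,"F kw",A.inv().apply(s["force"]),"tau",A.inv().apply(s["wrist_torque"]),s["grip_width"],s["time_s"])
E
python3 -c "
from h import *
rep()"
```

```text
key [ 0.974  3.808 -9.5  ] rot [-0.001 -0.003 -0.003] F kw [-1.345 -0.517 -1.428] tau [0.032 0.426 0.034] 0.223111251566414 7.35
```

>>> carry_out(targets=[{"x":0.0015,"y":-0.0005,"z":-0.0026,"ax":0,"ay":0,"az":0,"hand":-1},{"x":0.003,"y":-0.0005,"z":-0.0052,"ax":0,"ay":0,"az":0,"hand":-1},{"x":0.004,"y":-0.0005,"z":-0.0069,"ax":0,"ay":0,"az":0,"hand":-1},{"x":0.005,"y":-0.0005,"z":-0.0087,"ax":0,"ay":0,"az":0,"hand":-1}])

```text
time_s: 7.85
eef_pos: [528.6, 190.5, 150.3]
ee_rot: [0.867, 0.003, 0.498, -0.004]
force: [-2.1, 1.6, 2.1]
grip_width: 0.223
```

```bash
python3 -c "
from h import *
rep()"
```

```text
key [  1.238   3.483 -19.03 ] rot [-0.001 -0.003 -0.003] F kw [-0.779  1.574  2.882] tau [ 0.317  0.375 -0.03 ] 0.22250684866452053 7.85
```

>>> carry_out(targets=[{"x":0.0012,"y":0,"z":-0.0022,"ax":0,"ay":0,"az":0,"hand":-1},{"x":0.0025,"y":0,"z":-0.0043,"ax":0,"ay":0,"az":0,"hand":-1},{"x":0.0037,"y":0,"z":-0.0065,"ax":0,"ay":0,"az":0,"hand":-1},{"x":0.005,"y":0,"z":-0.0087,"ax":0,"ay":0,"az":0,"hand":-1}])

```text
time_s: 8.35
eef_pos: [533.6, 190.5, 141.4]
ee_rot: [0.867, 0.003, 0.499, -0.004]
force: [-3.7, 1.6, 3.4]
grip_width: 0.223
```

```bash
python3 -c "
from h import *
rep()"
```

```text
key [  1.106   3.468 -29.22 ] rot [-0.001 -0.003 -0.003] F kw [-1.467  1.608  4.814] tau [ 0.352  0.399 -0.023] 0.2226372793172756 8.35
```

>>> carry_out(targets=[{"x":0.0013,"y":0,"z":-0.0022,"ax":0,"ay":0,"az":0,"hand":-1},{"x":0.0026,"y":0,"z":-0.0043,"ax":0,"ay":0,"az":0,"hand":-1},{"x":0.004,"y":0,"z":-0.0069,"ax":0,"ay":0,"az":0,"hand":-1},{"x":0.004,"y":0,"z":-0.0069,"ax":0,"ay":0,"az":0,"hand":-1}])

```text
time_s: 8.85
eef_pos: [537.6, 190.4, 134.2]
ee_rot: [0.867, 0.003, 0.499, -0.004]
force: [2.0, 1.4, -1.6]
grip_width: 0.222
```

```bash
python3 -c "
from h import *
rep()"
```

```text
key [  0.987   3.384 -37.465] rot [-0.001 -0.003 -0.003] F kw [ 0.892  1.463 -2.38 ] tau [ 0.352  0.079 -0.021] 0.22216523281117456 8.85
```

>>> carry_out(targets=[{"x":0.0005,"y":0,"z":-0.0009,"ax":0,"ay":0,"az":0,"hand":-1},{"x":0.001,"y":0,"z":-0.0017,"ax":0,"ay":0,"az":0,"hand":-1},{"x":0.001,"y":0,"z":-0.0017,"ax":0,"ay":0,"az":0,"hand":-1}])

```text
time_s: 9.22
eef_pos: [538.4, 190.4, 132.9]
ee_rot: [0.867, 0.003, 0.499, -0.004]
force: [-2.7, -0.8, 4.9]
grip_width: 0.224
```

```bash
python3 -c "
from h import *
rep()"
```

```text
key [  1.055   3.398 -38.995] rot [-0.001 -0.003 -0.003] F kw [ 0.113 -0.863  5.649] tau [ 0.164  0.294 -0.015] 0.22360948566995936 9.225
```

>>> carry_out(targets=[{"x":0.0005,"y":0,"z":-0.0009,"ax":0,"ay":0,"az":0,"hand":-1},{"x":0.001,"y":0,"z":-0.0017,"ax":0,"ay":0,"az":0,"hand":-1}])

```text
time_s: 9.48
eef_pos: [539.4, 190.3, 131.8]
ee_rot: [0.867, 0.003, 0.499, -0.004]
force: [-11.7, -3.5, 14.6]
grip_width: 0.223
```

```bash
python3 -c "
from h import *
rep()"
```

```text
key [  1.304   3.346 -40.43 ] rot [-0.001 -0.003 -0.003] F kw [-2.794 -3.551 18.466] tau [-0.218  0.675  0.023] 0.2229221661424207 9.475
```

>>> carry_out(targets=[{"x":0.0005,"y":0,"z":-0.0009,"ax":0,"ay":0,"az":0,"hand":-1},{"x":0.0005,"y":0,"z":-0.0009,"ax":0,"ay":0,"az":0,"hand":-1}])

```text
time_s: 9.72
eef_pos: [539.9, 190.1, 131.0]
ee_rot: [0.867, 0.003, 0.499, -0.004]
force: [-9.4, -5.2, 13.8]
grip_width: 0.221
```

```bash
python3 - <<'E'
from h import *
import pickle
rep()
W=viewer.camera_info("wrist");w=viewer.capture("wrist");sc=viewer.capture("scene")
pickle.dump(W,open("w6.pkl","wb"));cv2.imwrite("pics/w6.png",w)
a=cv2.resize(sc[109:189,289:369],(400,400),interpolation=cv2.INTER_CUBIC)
b=cv2.resize(w[170:320,203:353],(400,400),interpolation=cv2.INTER_CUBIC)
cv2.imwrite("pics/v10.png",np.hstack([a,b]))
E
```

```text
key [  1.401   3.062 -41.324] rot [-0.001 -0.003 -0.003] F kw [-1.243 -5.247 16.596] tau [-0.578  0.564 -0.001] 0.2211418565642221 9.725
```

View pics/v10.png

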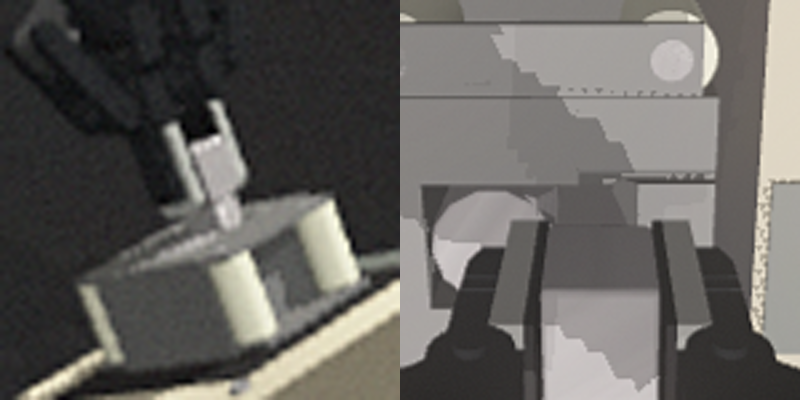

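Picture 10 shows the key deep in the slot with the head just above the hub. The force levelled off at about 17 N, which could be grip slip, so I'll press once more with a firmer grip.

>>> carry_out(targets=[{"x":0,"y":0,"z":0,"ax":0,"ay":0,"az":0,"hand":-1},{"x":0.0005,"y":0,"z":-0.0009,"ax":0,"ay":0,"az":0,"hand":-1},{"x":0.0008,"y":0,"z":-0.0013,"ax":0,"ay":0,"az":0,"hand":-1}], grip_force=90)

```text
time_s: 10.2
eef_pos: [540.6, 190.0, 130.2]
ee_rot: [0.867, 0.003, 0.498, -0.004]
force: [-18.0, -8.0, 22.6]
grip_width: 0.213
```

```bash
python3 -c "
from h import *
rep()"
```

```text
key [  1.662   3.005 -42.377] rot [-0.002 -0.004 -0.003] F kw [-4.212 -8.165 28.54 ] tau [-0.807  0.914  0.078] 0.2129749020886846 10.2
```

Axial force is now 28 N, against 2–10 N for driving, so the key is at its hard stop. I'll relax, release and back off along the axis.

>>> carry_out(targets=[{"x":-0.001,"y":0,"z":0.0018,"ax":0,"ay":0,"az":0,"hand":-1},{"x":-0.001,"y":0,"z":0.0018,"ax":0,"ay":0,"az":0,"hand":-0.4},{"x":-0.001,"y":0,"z":0.0018,"ax":0,"ay":0,"az":0,"hand":0},{"x":-0.001,"y":0,"z":0.0018,"ax":0,"ay":0,"az":0,"hand":0},{"x":-0.001,"y":0,"z":0.0018,"ax":0,"ay":0,"az":0,"hand":0}], grip_force=20)

```text
time_s: 10.82
eef_pos: [539.7, 190.5, 130.7]
ee_rot: [0.867, 0.003, 0.499, -0.004]
force: [-0.2, 0.4, 0.2]
grip_width: 0.502
```

>>> carry_out(targets=[{"x":-0.005,"y":0,"z":0.0087,"ax":0,"ay":0,"az":0,"hand":0},{"x":-0.015,"y":0,"z":0.026,"ax":0,"ay":0,"az":0,"hand":0},{"x":-0.03,"y":0,"z":0.052,"ax":0,"ay":0,"az":0,"hand":0},{"x":-0.045,"y":0,"z":0.078,"ax":0,"ay":0,"az":0,"hand":0},{"x":-0.045,"y":0,"z":0.078,"ax":0,"ay":0,"az":0,"hand":0}])

```text
time_s: 11.45
eef_pos: [494.8, 190.8, 211.1]
ee_rot: [0.868, 0.003, 0.497, -0.004]
force: [-0.5, 1.4, -0.5]
grip_width: 0.499
```

```bash
python3 - <<'E'
from h import *
import pickle
rep()
W=viewer.camera_info("wrist");w=viewer.capture("wrist");sc=viewer.capture("scene")
pickle.dump(W,open("w7.pkl","wb"));cv2.imwrite("pics/w7.png",w);cv2.imwrite("pics/s7.png",sc)
u,v=proj(W,[KW])[0].astype(int);x,y=u-75,v-60;print("crop",x,y)
a=cv2.resize(sc[109:189,289:369],(320,320),interpolation=cv2.INTER_CUBIC)
a=np.vstack([a,np.zeros((160,320,3),np.uint8)])
b=cv2.resize(w[y:y+150,x:x+150],(480,480),interpolation=cv2.INTER_CUBIC)
cv2.imwrite("pics/v11.png",np.hstack([a,b]))
E
```

```text
key [ 2.563  3.571 50.531] rot [ 0.    -0.007 -0.003] F kw [-0.734  1.428 -0.193] tau [-0.031  0.252 -0.017] 0.499128529825786 11.45
crop 191 146
```

View pics/v11.png

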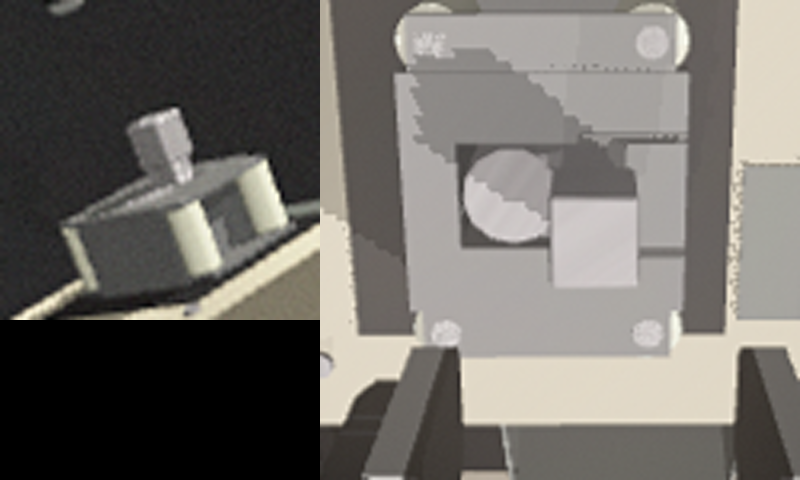

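Picture 11 shows the key standing in the keyway. The head top spans (552,199) to (638,287) and the hub jaw rim edge is at about (627,150).

```bash
python3 - <<'E'
from h import *
import pickle
np.set_printoptions(precision=1,suppress=True)
W=pickle.load(open("w7.pkl","rb"));A=Ro.from_euler("ZY",[YAW,-np.pi/6])
def pl(u,v,z):
    o,d=ray(W,(191+(u-320)/3.2,146+v/3.2));o=A.inv().apply(o-KW);d=A.inv().apply(d);return o+d*(z-o[2])/d[2]
for z in(36,42,48):
    c=np.array([pl(*q,z) for q in((552,199),(636,199),(638,287),(555,287))]);print(z,c.mean(0),c[1]-c[0],c[3]-c[0])
print("jaw",pl(626,145,0),"hubL",pl(688,73,0),"hubR",pl(394,73,0),"bevel/slot",pl(550,145,0))
# LK-free check: jaw edge columns in row
w=cv2.imread("pics/w7.png");r=int(146+152/3.2);print(r,w[r,278:306].mean(1).astype(int))
print([ (k,pl(320+(k-191)*3.2,(r-146)*3.2,0)[1].round(1)) for k in range(278,306,3)])
w=cv2.imread("pics/w7.png");
x,y=255,180
cv2.imwrite("pics/v12.png",cv2.resize(w[y:y+60,x:x+60],(600,600),interpolation=cv2.INTER_CUBIC))
E
```

```text
36 [-0.6  8.5 36. ] [ 0.1 18.2  0. ] [20.7  0.3  0. ]
42 [-2.9  8.5 42. ] [ 0.1 17.7  0. ] [20.1  0.3  0. ]
48 [-5.2  8.5 48. ] [ 0.1 17.1  0. ] [19.5  0.3  0. ]
jaw [-13.   16.2   0. ] hubL [-31.2  31.2   0. ] hubR [-31.4 -40.5   0. ] bevel/slot [-13.1  -2.8   0. ]
193 [ 97  94 102 111 112 112 112 110 131 160 163 163 162 161 162 161 168 168
 168 168 168 169 169 168 168 169 171 142]
[(278, np.float64(9.3)), (281, np.float64(11.7)), (284, np.float64(14.1)), (287, np.float64(16.5)), (290, np.float64(18.9)), (293, np.float64(21.3)), (296, np.float64(23.7)), (299, np.float64(26.1)), (302, np.float64(28.5)), (305, np.float64(30.9))]
```

View pics/v12.png

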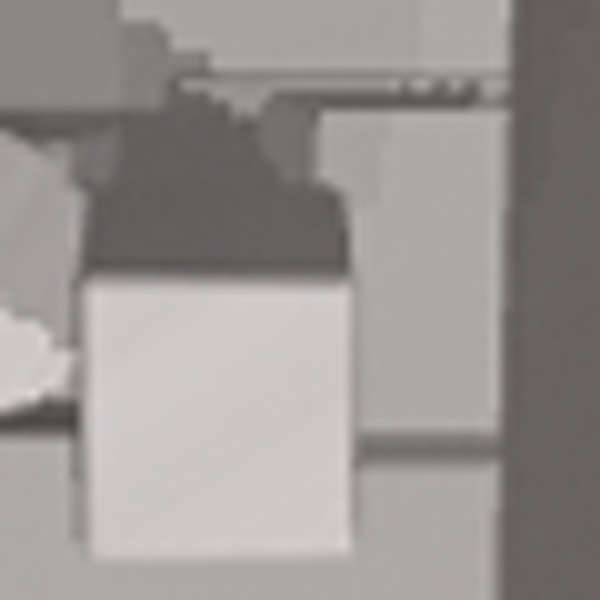

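The jaw rim has moved from y≈11.8 to ≈16 mm, about 4 mm, so the hub is tight. The head centre is at about (-0.6, 8.5, 36), which is the home position. The fingers are clear, so I'm handing in.

```bash
python3 -c "
from rig import finish_job
print(finish_job())"
```

```text
the job is handed in; nothing more can be done
None
```

The square-headed key is home in the keyway and the hub is tight. I lifted it from the rack, tilted it 30° in line with the shaft, and pressed it in until the axial force rose to about 28 N, well above the 2–10 N driving force. I then let go and backed the arm off along the shaft, handing in at about 11.5 s.

**Hub:** in the last wrist view its rim stood at y ≈ 16 mm, against 11.8 mm when loose. That is about 4 mm of shift.

**Key:** the centre of its head top measured about (-0.6, 8.5, 36) mm in the keyway frame, against (0, 8, 36) expected when home. It was standing in line and stayed put after release. The 36 mm height was assumed for that measurement; the head's apparent size agreed with it.

**Disagreements:**
- **Cameras:** the top and wrist cameras differed by 3–5 mm in x at the rack. I used the wrist camera throughout and corrected the key by about 2 mm just above the mouth.
- **Depth:** the arm's own reading was 42 mm at the end of the press instead of 40. I put that down to the key slipping slightly in the grip and the depth estimate being out.

**Not checked:** I took no last picture of the spare key, dish, vial, mouse or roller. The arm passed well above them, and the first two move calls were refused without moving anything because their rows lacked some of the required keys.

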